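# Spray the etched copper board in the prototyping workshop

## Task

Spray the copper circuit board on its sloping rest: push the cap of the tall slim can that is clamped in front of it all the way down, then let it spring fully back up and move clear. Do not press the squat pump canister, and do not shift the blue wax block.

Things in the scene. Friction and masses are not known exactly. Their poses are not given: they have to be found in the camera images.
- can_cap_top (a point): Centre of the top of the press cap on the tall slim can, 193 mm above the bench at rest. The cap is a flat black disc, 44 mm across, 18 mm thick; it moves only straight down. The can is bare aluminium, 66 mm across, clamped on a stand fixed to the bench. Site +x is the way its nozzle points: the sloping rest with the copper board is 165 mm that way, under 95 mm high. All else near is lower than the cap.
- can_cap (a joint): How far the tall can's cap is pushed down, in m: 0 at rest (up), 0.010 fully down. A spring returns it; about 3 N starts it moving and about 8 N holds it fully down.
- pump_cap_top (a point): Centre of the top of the similar black cap (44 mm across, sprung alike) on the squat aluminium canister, 92 mm across, fixed to the bench; 123 mm above the bench at rest. Not to be pressed. Tall can and squat canister stand at least 300 mm apart, either one on the left.
- wax_block_center (a point): Centre of the loose stepped block of blue machining wax, 70 x 50 x 50 mm, lying on the bench nearer to the robot than the can. Its centre is 25 mm above its underside. Not to be shifted.

How it is judged:
On the way, in this order (a step that is already met when the one before it is completed fails the run):
1. the tall can's cap is pushed down (at least 7 of its 10 mm) for 0.1 s (value of joint can_cap above 0.007 m), for 0.1 s.
2. the tall can's cap has sprung back up (value of joint can_cap below 0.0015 m), for 0.2 s.
At the end, for the whole second after the job is handed in: The tall can's cap has been pushed down and is up again (within 1.5 mm), the squat canister's cap is up (within 3 mm), and the wax block is within 20 mm of where it lay (value of joint can_cap below 0.0015 m and distance of pump_cap_top from where it was at the start of the episode below 0.003 m and distance of wax_block_center from where it was at the start of the episode below 0.02 m); the robot touches nothing.
It fails at once if the squat canister's cap is pressed (more than 3 mm) (distance of pump_cap_top from where it was at the start of the episode above 0.003 m).
It fails at once if the wax block is shifted more than 20 mm (distance of wax_block_center from where it was at the start of the episode above 0.02 m).
It also fails if it takes over 29 s, if anything falls off the work surface, if the arm or the gripper's body presses on something with over 40 N, if the wrist force passes 120 N, or if a joint passes its speed limit or range.

## Robot

A 6-joint arm with a two-finger parallel gripper is mounted at the origin on the work surface. World frame = base frame: x ahead of the robot, y to its left, z up, the work surface at z = 0. Lengths are in m, angles in rad, forces in N, time in s.
With the tool pointing down it reaches from about 0.3 to 0.825 m from the base axis. Payload 5.4 kg.
Tool frame: the origin (TCP) lies at the very end of the fingers, on their centre line; the grasp point (between the pads) lies env.hold_point_z behind it (env.hold_point_z is the distance from the TCP to the grasp point, in m); z points along the fingers, y is the direction in which the jaws open and shut (so a half turn about z gives the same grasp; the last joint's range is limited). The gripper opens to 92 mm and grips with 3 to 60 N. Pads are 20 mm wide; open, the fingers measure 128 mm over their backs; the gripper's body (75 mm by 189 mm) begins 69 mm behind the grasp point.
Start: joints at [-1.42, 0.158, 1.597, -0, 1.386, -0.21], TCP at [0.203, -0.538, 0.215] pointing down, gripper open.
Joint ranges: [-2.91, 2.91], [-0.94, 2.29], [0.18, 2.7], [-1.29, 4.43], [0.17, 2.64], [-3, 3]. Speed limits (rad/s): [2.57, 2.57, 3.14, 3.14, 3.14, 3.14].

## Interface

Orientations are given as a unit quaternion [w, x, y, z].
In Python, from rig import env gives the robot as it stands.
- The arm moves only by the tool play_rows, never from a script. Its argument "motion" is a list of rows, each a list of 2 entries, a list of its own where there are three numbers: the shift along the tool's x, y, z normalised to -1 to 1, where 1 is 0.025 m, then the turn about the tool's z normalised to -1 to 1, where 1 is 8 degrees. A call has 1 to 5 rows; each row shifts and turns the commanded pose from where the row before left it, along the tool's axes as they then stand; what a row does not reach is not made up. A row lasts 1/10 s, in which the tool goes at most 50 mm and 8.59 degrees, less where a joint would pass 70% of its speed; a pose out of reach is approached as far as the arm can. A call with a number of a shift or a turn outside -1 to 1 is refused whole. A call with a gripper value outside its range is refused whole. "fingers" is the opening in per cent of the stroke, from 0 (shut) to 100 (fully open), set as the call begins (left out, the last holds). The fingers move at their own pace and stop on an object; the grip force is fixed at half the most. Time passes only in rows, so rows that do not move let the fingers close. It gives the time, the measured TCP pose, the force and the opening at its end, in the units of the state.
- env.sense(): the state, without advancing time (a new reading comes with each control period).
- env.grab_frame(name): name is "scene" or "top" or "wrist"; returns (picture, depth): 420x560x3 uint8, red, green, blue; 420x560 float32, m along the optical axis (not along the pixel's ray), 0 where there is no reading.
- env.camera_info(name): a dict with "fx", "fy", "cx", "cy" (pixels), "k1" (the pictures are not rectified: a ray, as slopes to the right and down, at radius r is drawn at 1 + k1 r^2 times it, then the intrinsics apply), "extrinsics" (4x4, takes a point from camera to world coordinates). Camera axes: x right, y up, looking along -z (the intrinsics and any distortion apply to the point x, -y, -z); pixel columns grow to the right and rows downward; lengths in m; the calibration is good to about 2 mm. A picture is of the moment at which its call begins: read the wrist's pose just before it. camera_info takes no time and is no camera call; for the wrist camera it gives the pose at the moment of the call.
- env.hand_in(): hands the job in, once; it reports no verdict.
Trained networks look in the newest picture that a camera, given by its name, has taken for a name from the list of things; names that differ only in an ending like _2 or _b are one class to them, and where a whole thing is asked for, a point or a joint stands for the part that bears it (a point fixed in the world has none). Each returns a list of dicts, best first, with "conf" (0 to 1); they miss things now and then, are a little off and sometimes report something else, mostly with a low value. They report only what shows in the picture. A call takes as long as a camera call.
- env.boxes_of(camera, query): "box" ([left, top, width, height] in pixels, round what is visible of it).
- env.tip_of(camera, query): "xy" ([column, row] in pixels: a listed point, or the origin of a listed thing).
The state is a dict: "clock": time; "joints": joint angles; "joint_velocities": joint speeds; "tau": joint torques, N m; "ee_pos": TCP position; "tcp_rot": TCP orientation; "wrist_force": force on the tool from outside, world axes, zero at the start; "torque": the same for the moment, N m; "opening": finger opening in m.
Only numpy, scipy, OpenCV 4.12 (cv2) and the standard library are available. Lean on these libraries where they do the work, as an engineer would, in place of code of your own. Each camera call takes 0.05 s, during which the arm holds its last target.

## Working session

There is one attempt and no reset: what is moved stays moved. The work goes in short steps, Python scripts to look and compute and a tool call to move; the robot and the scene stay as the last step left them, time stands still between calls to the robot, and variables do not carry over. Pictures are saved under pics/ and viewed, and the job is handed in when it is done.

Besides the shell and the picture viewer there is one more tool, called as name(argument=value, ...) on one line, values as JSON. play_rows: Moves the arm, as the interface text tells. Its arguments: {"type":"object","properties":{"motion":{"type":"array"},"fingers":{"type":"number"}},"required":["motion"]}

```bash
mkdir -p pics
cat > h.py <<'E'
import numpy as np,cv2
from rig import env
def ray(info,px):
    K=np.array([[info['fx'],0,info['cx']],[0,info['fy'],info['cy']],[0,0,1]])
    u=cv2.undistortPoints(np.array([[px]],float),K,np.array([info['k1'],0,0,0.]))[0,0]
    T=np.array(info['extrinsics']); d=T[:3,:3]@np.array([u[0],-u[1],-1.]); return T[:3,3],d
def at_z(info,px,z):
    o,d=ray(info,px); return o+d*(z-o[2])/d[2]
def at_d(info,px,dep):
    o,d=ray(info,px); return o+d*dep
E
python3 - <<'E'
from h import *
s=env.sense();print(s['clock'],s['ee_pos'],s['tcp_rot'],s['opening'],env.hold_point_z)
for c in['scene','top']:
    im,dp=env.grab_frame(c);info=env.camera_info(c)
    cv2.imwrite(f'pics/{c}0.png',im[:,:,::-1])
    np.save(f'pics/{c}0.npy',dp)
    for q,z in[('can_cap_top',.193),('pump_cap_top',.123),('wax_block_center',.025)]:
        for r in env.tip_of(c,q)[:2]:
            x,y=r['xy'];d=dp[min(419,int(round(y))),min(559,int(round(x)))]
            print(c,q,r,at_z(info,(x,y),z).round(4),at_d(info,(x,y),d).round(4))
print(env.sense()['clock'])
E
```

```text
0.0 [ 0.20286562 -0.53735205  0.21361126] [-9.40291486e-04  9.83772864e-01  1.79415904e-01  3.46710237e-05] 0.09187168930045396 0.0187
scene can_cap_top {'xy': [135.7, 211.2], 'conf': 0.74} [ 0.5645 -0.2508  0.193 ] [ 0.5644 -0.2509  0.1928]
scene pump_cap_top {'xy': [395.9, 236.6], 'conf': 0.85} [0.5376 0.246  0.123 ] [0.5385 0.2456 0.1245]
scene wax_block_center {'xy': [279.5, 217.8], 'conf': 0.69} [0.45   0.0057 0.025 ] [0.4612 0.0067 0.0426]
top pump_cap_top {'xy': [143.3, 186.7], 'conf': 0.94} [0.5408 0.2428 0.123 ] [0.5407 0.2427 0.1235]
top wax_block_center {'xy': [271.8, 238.9], 'conf': 0.73} [0.4478 0.0014 0.025 ] [0.4468 0.0009 0.0501]
0.4
```

View pics/scene0.png

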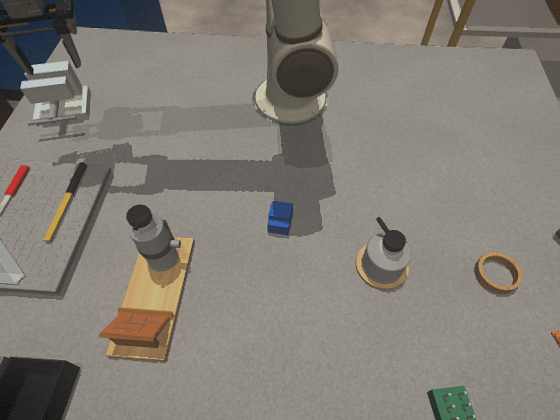

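View pics/top0.png

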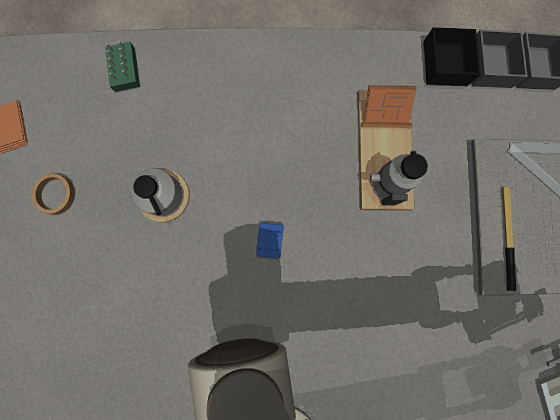

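The scene view shows the tall can's cap near (139,213), the pump cap near (395,240) and the blue block near (280,217). In the top view the can cap is at about (414,163). Next I'll measure the cap from depth in both views.

Run:
```python
from h import *
for c in['scene','top']:
    dp=np.load(f'pics/{c}0.npy');im=cv2.imread(f'pics/{c}0.png');info=env.camera_info(c)
    x0,x1,y0,y1=(115,165,195,235) if c=='scene' else (390,440,140,190)
    P=[]
    for y in range(y0,y1):
        for x in range(x0,x1):
            if dp[y,x]>0 and im[y,x].max()<70:
                p=at_d(info,(x,y),dp[y,x]); P.append([x,y,*p])
    P=np.array(P); m=(P[:,4]>.188)&(P[:,4]<.2)
    T=P[m]; print(c,len(P),len(T),T.mean(0).round(4),T.min(0).round(3),T.max(0).round(3),np.percentile(P[:,4],[50,90,98]).round(4))
    (cx,cy),(r1,r2),a=cv2.fitEllipse(cv2.convexHull(T[:,:2].astype(np.float32)))
    print((cx,cy,r1,r2),at_z(info,(cx,cy),.193))
o1,d1=ray(env.camera_info('scene'),(135.7,211.2))
```

```text
scene 465 379 [ 1.381926e+02  2.145673e+02  5.710000e-01 -2.444000e-01  1.925000e-01] [ 1.27e+02  2.05e+02  5.49e-01 -2.66e-01  1.88e-01] [ 1.50e+02  2.27e+02  5.95e-01 -2.23e-01  1.95e-01] [0.1924 0.1939 0.1946]
(138.22433471679688, 215.11166381835938, 20.907472610473633, 24.36667823791504) [ 0.57254827 -0.24379424  0.193     ]
top 640 487 [ 4.143943e+02  1.652464e+02  5.678000e-01 -2.457000e-01  1.927000e-01] [ 4.02e+02  1.51e+02  5.47e-01 -2.68e-01  1.88e-01] [ 4.27e+02  1.77e+02  5.94e-01 -2.25e-01  1.96e-01] [0.1923 0.1941 0.195 ]
(414.379638671875, 164.76173400878906, 24.166086196899414, 26.50032615661621) [ 0.56855027 -0.24559201  0.193     ]
```

Both views put the cap centre at about (0.570, -0.245, 0.193). I'll close the fingers, rise slightly and go over it.

play_rows(motion=[[[0, 0, -0.8], 0], [[0.6, -0.2, -0.8], 0], [[0.9, -0.3, 0], 0], [[0.9, -0.3, 0], 0], [[0.9, -0.3, 0], 0]], fingers=0)

```text
clock: 0.9
ee_pos: [0.271, -0.4826, 0.2548]
tcp_rot: [0.0, 0.984, 0.179, 0.0]
wrist_force: [-0.8, -1.0, -0.1]
opening: 0.0542
```

play_rows(motion=[[[0.9, -0.3, 0], 0], [[0.9, -0.3, 0], 0], [[0.9, -0.3, 0], 0], [[0.9, -0.3, 0], 0], [[0.9, -0.3, 0], 0]])

```text
clock: 1.4
ee_pos: [0.3632, -0.4076, 0.2547]
tcp_rot: [0.0, 0.984, 0.179, 0.0]
wrist_force: [-0.1, -0.4, -0.5]
opening: 0.0139
```

play_rows(motion=[[[0.9, -0.3, 0], 0], [[0.9, -0.3, 0], 0], [[0.9, -0.3, 0], 0], [[0.9, -0.3, 0], 0], [[0.9, -0.3, 0], 0]])

```text
clock: 1.9
ee_pos: [0.4552, -0.3328, 0.2547]
tcp_rot: [0.0, 0.984, 0.179, 0.0]
wrist_force: [0.6, 0.1, -0.0]
opening: 0.0005
```

play_rows(motion=[[[0.9, -0.3, 0], 0], [[0.9, -0.3, 0], 0], [[0.5, -0.2, 0], 0], [[0, 0, 0], 0], [[0, 0, 0], 0]])

```text
clock: 2.4
ee_pos: [0.5008, -0.2949, 0.2545]
tcp_rot: [0.0, 0.984, 0.179, -0.0]
wrist_force: [0.1, -2.0, -0.5]
opening: 0.0005
```

play_rows(motion=[[[0.9, -0.3, 0], 0], [[0.9, -0.2, 0], 0], [[0.9, -0.2, 0], 0], [[0.6, -0.2, 0], 0], [[0, 0, 0], 0]])

```text
clock: 2.9
ee_pos: [0.5709, -0.2439, 0.2544]
tcp_rot: [-0.0, 0.984, 0.18, -0.0]
wrist_force: [-0.5, 0.5, -0.9]
opening: 0.0003
```

Run:
```python
from h import *
s=env.sense();print(s['clock'],s['ee_pos'],s['wrist_force'])
for c in['wrist','scene']:
    info=env.camera_info(c);im,dp=env.grab_frame(c);np.save(f'pics/{c}1.npy',dp)
    cv2.imwrite(f'pics/{c}1.png',im[:,:,::-1])
    if c=='wrist': print(np.round(info['extrinsics'],3))
    for r in env.tip_of(c,'can_cap_top')[:2]: print(c,r,at_z(info,r['xy'],.193))
```

```text
2.9 [ 0.57087667 -0.24388364  0.25441489] [-0.53690447  0.54506833 -0.8661908 ]
[[ 0.354  0.905  0.236  0.637]
 [-0.935  0.343  0.089 -0.22 ]
 [ 0.    -0.252  0.968  0.424]
 [ 0.     0.     0.     1.   ]]
wrist {'xy': [277.8, 230.4], 'conf': 0.96} [ 0.5680144  -0.24618159  0.193     ]
scene {'xy': [137.0, 211.9], 'conf': 0.74} [ 0.56580332 -0.24802873  0.193     ]
```

View pics/wrist1.png

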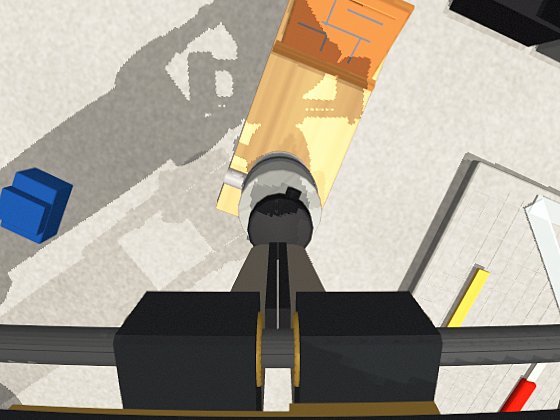

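View pics/scene1.png

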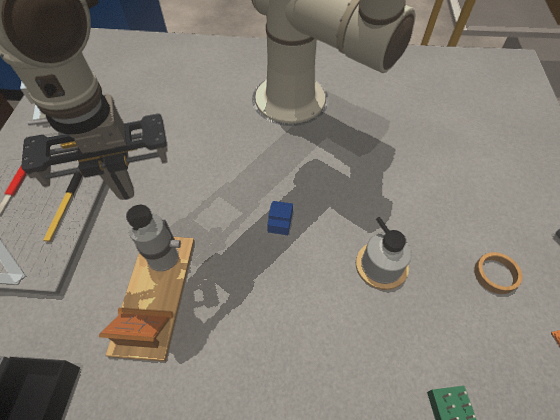

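The wrist view shows the cap at about (280,222) under the closed fingers, with centre (0.568, -0.246), which agrees with the earlier estimate. Descending.

play_rows(motion=[[[-0.1, 0.05, 0.8], 0], [[0, 0, 0.8], 0], [[0, 0, 0.5], 0], [[0, 0, 0.2], 0], [[0, 0, 0], 0]])

```text
clock: 3.6
ee_pos: [0.5681, -0.2465, 0.1966]
tcp_rot: [-0.0, 0.984, 0.179, -0.0]
wrist_force: [-0.2, -1.0, 0.6]
opening: 0.0
```

play_rows(motion=[[[0, 0, 0.1], 0], [[0, 0, 0.1], 0], [[0, 0, 0.05], 0], [[0, 0, 0], 0]])

```text
clock: 4.0
ee_pos: [0.5692, -0.2468, 0.1919]
tcp_rot: [0.001, 0.984, 0.179, 0.001]
wrist_force: [0.7, -0.5, 3.6]
opening: 0.0006
```

Contact, at about 3.6 N. Pressing on in small steps.

play_rows(motion=[[[0, 0, 0.1], 0], [[0, 0, 0.1], 0], [[0, 0, 0.05], 0], [[0, 0, 0], 0]])

```text
clock: 4.4
ee_pos: [0.5692, -0.2468, 0.1855]
tcp_rot: [0.001, 0.984, 0.179, 0.001]
wrist_force: [-0.2, -0.6, 6.9]
opening: 0.0008
```

play_rows(motion=[[[0, 0, 0.08], 0], [[0, 0, 0.04], 0], [[0, 0, 0], 0], [[0, 0, 0], 0]])

```text
clock: 4.8
ee_pos: [0.5692, -0.2468, 0.1833]
tcp_rot: [0.001, 0.984, 0.179, 0.001]
wrist_force: [-1.4, 1.5, 9.1]
opening: 0.0006
```

Force is 9.1 N at z = 0.1833, close to the bottom. One more small push should confirm the stop.

play_rows(motion=[[[0, 0, 0.05], 0], [[0, 0, 0.04], 0], [[0, 0, 0], 0], [[0, 0, 0], 0]])

```text
clock: 5.2
ee_pos: [0.5693, -0.2469, 0.1832]
tcp_rot: [0.001, 0.984, 0.18, 0.001]
wrist_force: [-5.1, 3.1, 17.9]
opening: 0.0005
```

The cap is on its stop: z did not change while the force rose to 17.9 N. Releasing straight up.

play_rows(motion=[[[0, 0, -0.2], 0], [[0, 0, -0.3], 0], [[0, 0, -0.6], 0], [[0, 0, -0.8], 0], [[0, 0, -0.8], 0]])

```text
clock: 5.7
ee_pos: [0.568, -0.2459, 0.2469]
tcp_rot: [-0.001, 0.984, 0.179, -0.001]
wrist_force: [0.8, 0.3, 0.1]
opening: 0.0004
```

play_rows(motion=[[[-0.8, 0.2, -0.6], 0], [[-0.9, 0.3, 0], 0], [[-0.9, 0.3, 0], 0], [[-0.9, 0.3, 0], 0], [[0, 0, 0], 0]])

```text
clock: 6.2
ee_pos: [0.4945, -0.3042, 0.2616]
tcp_rot: [-0.0, 0.984, 0.178, -0.001]
wrist_force: [0.4, 0.8, 0.1]
opening: 0.0008
```

Run:
```python
from h import *
s=env.sense();print(s['clock'],s['ee_pos'],s['wrist_force'])
for c in['top','scene']:
    info=env.camera_info(c);im,dp=env.grab_frame(c)
    cv2.imwrite(f'pics/{c}2.png',im[:,:,::-1])
    d0=np.load(f'pics/{c}0.npy')
    for n,w in [('can',(.569,-.246,.193)),('pump',(.539,.245,.123)),('wax',(.449,.003,.05))]:
        T=np.array(info['extrinsics']);p=T[:3,:3].T@(np.array(w)-T[:3,3]);
        a,b=p[0]/-p[2],-p[1]/-p[2];f=1+info['k1']*(a*a+b*b)
        u,v=int(info['fx']*a*f+info['cx']),int(info['fy']*b*f+info['cy'])
        A=dp[v-4:v+5,u-4:u+5];B=d0[v-4:v+5,u-4:u+5];k=(A>0)&(B>0)
        print(c,n,(u,v),'depth change',np.median((A-B)[k]).round(4),k.sum())
    for q in['wax_block_center']: print(env.tip_of(c,q)[:1])
```

```text
6.2 [ 0.49454049 -0.30418064  0.261594  ] [0.39447485 0.81017903 0.11103365]
top can (414, 164) depth change 0.0 81
top pump (142, 187) depth change 0.0002 79
top wax (270, 237) depth change 0.0005 79
[{'xy': [270.9, 240.2], 'conf': 0.78}]
scene can (137, 213) depth change -0.0003 80
scene pump (395, 237) depth change 0.0003 81
scene wax (278, 211) depth change -0.0 81
[{'xy': [277.0, 212.8], 'conf': 0.95}]
```

View pics/scene2.png

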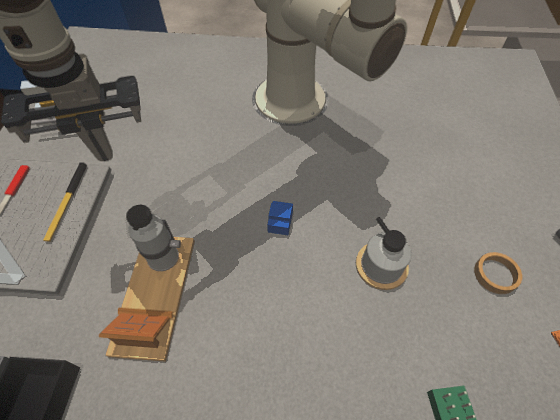

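The arm is clear and up to the left. The can cap at (139,213), pump cap at (395,238) and wax block at (280,217) look unchanged.

```bash
python3 -c "
from rig import env
print(env.hand_in())"
```

```text
the job is handed in; nothing more can be done
None
```

I pressed the tall can's cap all the way down with the closed fingertips, let it spring back up, moved clear, and handed the job in at about 6.4 s. The hand-in gives no verdict.

- **Finding the cap:** two fixed cameras and the wrist camera put its centre at about (0.569, -0.246, 0.193). They agreed within 2–4 mm, and the network's scene-camera point was the outlier, up to about 6 mm off.
- **Press:** the fingers stopped at z = 0.183 m. The last small push moved them no further while the upward force rose from 9 to 18 N, so the cap was on its stop.
- **After release:** depth at both caps and the wax block matched the starting pictures within 0.5 mm in both fixed views. The wrist force was about zero and the tool was about 95 mm to the side of the can.

No check failed. The network's point for the wax block moved 5–6 pixels in the scene view, but the depth and the picture show the block unmoved, so I took that as network noise.

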